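# Knock cast spacer blocks out of a mould

### The job

Take the orange mould out of its blue rack by its handle, turn its mouth well downward (45 degrees below level or steeper) over the wooden knock-out tray with the three cement blocks still in it, and rap its edge on the tray's bar until all three have come out and lie in the tray, on its floor or leaning but not up on the bar or rim. Then stand the empty mould back in the rack's slot, handle up, and let go, leaving the spray can, the grease jar and the bin of fittings undisturbed.

Things in the scene. Friction and masses are not known exactly. Their poses are not given: they have to be found in the camera images.
- mould: Orange plastic mould, a shallow tray 157 mm long (its y), 63 mm wide (its z), 24 mm deep (its x, -12 to +12), at the start standing on a long edge in the rack. Origin: centre of that bottom edge face. z points up to the handle, +x out of the mouth (the open side), y along its length. About 250 g empty, 385 g full. Inside oiled, slippery.
- mould_grip (a point): Middle of the mould's handle, a flat tab 16 mm thick (mould x), 46 mm wide (mould y) and 42 mm high, which rises from the middle of the mould's top edge (mould z 63 to 105 mm). The point is at mould z 86 mm, x = y = 0. Axes as the mould's.
- pocket1 (a point): Centre of the floor of the pocket at mould y +51 mm (pocket mouth 37 x 37 mm, 20 mm deep; mould x -8 mm, z 34.5 mm). A block seated in it has its centre 7.5 mm from this point towards the mouth. Axes as the mould's.
- pocket2 (a point): The same for the middle pocket (mould y 0).
- pocket3 (a point): The same for the pocket at mould y -51 mm.
- block1_mid (a point): Centre of grey cement block 1, 36 x 36 x 15 mm (15 along its x), about 45 g, at the start stuck in pocket 1 of the mould.
- block1: The same block 1; this origin lies in the middle of one 36 x 15 mm side face, 18 mm below the centre along its z. Starts with its axes parallel to the mould's.
- block2_mid (a point): Centre of grey cement block 2, 36 x 36 x 15 mm (15 along its x), about 45 g, at the start stuck in pocket 2 of the mould.
- block2: The same block 2; this origin lies in the middle of one 36 x 15 mm side face, 18 mm below the centre along its z. Starts with its axes parallel to the mould's.
- block3_mid (a point): Centre of grey cement block 3, 36 x 36 x 15 mm (15 along its x), about 45 g, at the start stuck in pocket 3 of the mould.
- block3: The same block 3; this origin lies in the middle of one 36 x 15 mm side face, 18 mm below the centre along its z. Starts with its axes parallel to the mould's.
- rack: Blue fixed rack, base 120 x 150 x 12 mm. Origin: centre of the underside, on the bench. Slot along its y, 34 mm wide (x -17 to +17), ends open, floor 12 mm above the bench, between a back wall (-x, top at 48 mm) and a low front wall (+x, top at 24 mm), each 8 mm thick. The mould starts in it, mouth towards rack +x (away from the robot, within 25 degrees). Left or right of the tray.
- tray: Wooden knock-out tray fixed on the bench, outside 260 mm (its x) by 280 mm (its y), rim 35 mm high and 8 mm thick, floor 8 mm thick. Origin: centre of the underside. A dark wooden rapping bar, 24 mm wide (y), 244 mm long (x, roughly away from the robot), rises from the floor through the middle (y = 0), its top 50 mm above the bench.
- bar_top (a point): Middle of the rapping bar's top face, 50 mm above the bench; axes as the tray's. Rubber lips hold each block in its pocket in any attitude while moved gently. A sharp stop frees them: mouth 45 degrees or more below level, edge striking the bar at about 0.3 m/s, one or a few raps; steeper frees more easily, slow raps may fail.
- spray_can: Spray can with a green band, 54 mm across, 160 mm high, upright beyond the work; origin at the centre of its foot. Leave alone.
- grease_jar: Grey lidded jar, 68 mm across, 75 mm high, upright beyond the work; origin at the centre of its foot. Leave alone.
- parts_bin: Open yellow plastic bin with pipe fittings, 110 x 150 x 60 mm, on the side of the tray where the rack is not; origin at the centre of its underside. Leave alone.

How it is judged:
By the outcome, as a careful person would: the job done as asked, in the order asked, and still so for the second after the job is handed in, with the robot touching nothing.
It also fails if it takes over 51 s, if anything falls off the work surface, if the arm or the gripper's body presses on something with over 40 N, if the wrist force passes 120 N, or if a joint passes its speed limit or range.

### The arm

A 7-joint arm with a two-finger parallel gripper is mounted at the origin on the work surface. World frame = base frame: x ahead of the robot, y to its left, z up, the work surface at z = 0. Lengths are in m, angles in rad, forces in N, time in s.
With the tool pointing down it reaches from about 0.425 to 0.95 m from the base axis. Payload 4.7 kg.
Tool frame: the origin (TCP) lies midway between the tips of the shut fingers; the grasp point (between the pads) lies 19 mm behind it; z points along the fingers, y is the direction in which the jaws open and shut (so a half turn about z gives the same grasp; the last joint's range is limited). The gripper opens to 85 mm and grips with 20 to 120 N. Pads are 22 mm wide; open, the fingers measure 114 mm over their backs; the gripper's body (76 mm by 85 mm) begins 54 mm behind the grasp point. The pads swing forward as they close: fully open they stand 13 mm farther back than shut.
Start: joints at [1.221, 0.469, -0.049, 1.532, 0.024, 1.141, -0.082], TCP at [0.213, -0.641, 0.231] pointing down, gripper open.
Joint ranges: [-2.59, 2.59], [-0.33, 1.99], [-1.39, 1.29], [0.1, 2.45], [-1.04, 4.18], [0.21, 1.99], [-2.66, 2.66]. Speed limits (rad/s): [2.57, 2.57, 3.14, 3.14, 3.14, 3.14, 3.14].

### API

Orientations are given as a rotation vector (axis times angle).
In Python, from cell import bot gives the robot as it stands. The module is installed in compiled form; this text tells all that it offers.
- The arm moves only by the tool carry_out, never from a script. Its argument "moves" is a list of rows, each an object with "offset": the shift along the world's x, y, z in cm, a list of three; "turn": the turn, a rotation vector about the world's x, y, z in degrees, a list of three; "gripper": the closure in counts, from 0 (fully open) to 255 (shut). In form: [{"offset": [tx, ty, tz], "turn": [rx, ry, rz], "gripper": gripper}, ...]. A call has 1 to 10 rows; each row is the pose to reach, as a shift and turn from the pose measured when the call began; what a row does not reach only later rows make up. A row lasts 1/8 s, in which the tool goes at most 62.5 mm and 10.7 degrees, less where a joint would pass 70% of its speed; a pose out of reach is approached as far as the arm can. A call with a gripper value outside its range is refused whole. The fingers move at their own pace and stop on an object; "newtons" is the grip in N (left out, the last holds). Time passes only in rows, so rows that repeat a pose let the fingers close. It gives the time, the measured TCP pose, the force and the opening at its end, in the units of the state.
- bot.observe(): the state, without advancing time (a new reading comes with each control period).
- bot.grab_frame(name): name is "side" or "top" or "wrist"; returns (picture, depth): 400x640x3 uint8, blue, green, red; 400x640 float32, m along the optical axis (not along the pixel's ray), 0 where there is no reading.
- bot.get_calibration(name): a dict with "intrinsics" (3x3 intrinsics, pixels), "extrinsics" (4x4, takes a point from world to camera coordinates). Camera axes: x right, y down, z forward; pixel columns grow to the right and rows downward; lengths in m; the calibration is good to about 2 mm. A picture is of the moment at which its call begins: read the wrist's pose just before it. get_calibration takes no time and is no camera call; for the wrist camera it gives the pose at the moment of the call.
- bot.finish_job(): hands the job in, once; it reports no verdict.
The state is a dict: "clock": time; "joints": joint angles; "joint_vel": joint speeds; "effort": joint torques, N m; "tool_pos": TCP position; "tcp_rot": TCP orientation; "force": force on the tool from outside, world axes, zero at the start; "ft_torque": the same for the moment, N m; "grip_width": finger opening in m.
Only numpy, scipy, OpenCV 4.12 (cv2) and the standard library are available. Lean on these libraries where they do the work, as an engineer would, in place of code of your own. Each camera call takes 0.05 s, during which the arm holds its last target. There are 200 camera calls.

## Working session

There is one attempt and no reset: what is moved stays moved. The work goes in short steps, Python scripts to look and compute and a tool call to move; the robot and the scene stay as the last step left them, time stands still between calls to the robot, and variables do not carry over. Pictures are saved under pics/ and viewed, about 8 in all and at most 12, crops included, and the job is handed in when it is done.

Besides the shell and the picture viewer there is one more tool, called after ">>>" as name(argument=value, ...) on one line, values as JSON. carry_out: Moves the arm, as the interface text tells. Its arguments: {"type":"object","properties":{"moves":{"type":"array","items":{"type":"object","properties":{"offset":{"type":"array","items":{"type":"number"}},"turn":{"type":"array","items":{"type":"number"}},"gripper":{"type":"number"}}}},"newtons":{"type":"number"}},"required":["moves"]}

```bash
mkdir -p pics
cat > h.py <<'E'
import numpy as np, cv2
from cell import bot
def snap(n,f=None):
    c=bot.get_calibration(n); im,d=bot.grab_frame(n)
    if f: cv2.imwrite('pics/'+f,im)
    return im,d,np.array(c['intrinsics']),np.array(c['extrinsics'])
def cloud(d,K,E):
    v,u=np.mgrid[:d.shape[0],:d.shape[1]]
    p=np.stack([(u-K[0,2])/K[0,0]*d,(v-K[1,2])/K[1,1]*d,d],-1)
    R,t=E[:3,:3],E[:3,3]
    return (p-t)@R   # world
E
python3 - <<'E'
from h import *
print(bot.observe())
ims=[]
for n in('top','side'):
    im,d,K,E=snap(n,n+'0.png'); np.savez(n+'0.npz',im=im,d=d,K=K,E=E)
    print(n,K.tolist(),np.round(E,3).tolist(),(d>0).mean())
E
```

```text
{'clock': 0.0, 'joints': array([ 1.22107029,  0.4694154 , -0.04863534,  1.53371253,  0.02408699,
        1.1409838 , -0.08233597]), 'joint_vel': array([-0.00020993,  0.00042108,  0.00113699, -0.0001883 , -0.00110167,
        0.00153939, -0.00170702]), 'effort': array([ 1.84304790e-04, -5.10300171e+01, -4.69680992e-02, -2.37706375e+01,
        1.06026744e-02,  7.66936457e-03, -1.83901193e-05]), 'tool_pos': array([ 0.21271177, -0.63998528,  0.23027121]), 'tcp_rot': array([-3.09937453e+00, -5.01531353e-01,  5.49158300e-04]), 'force': array([ 0.55716478,  0.10068582, -0.47583783]), 'ft_torque': array([-0.05305481, -0.04521532, -0.0085985 ]), 'grip_width': 0.08512910458081478}
top [[369.15169926463744, 0.0, 320.330437591781], [0.0, 369.15169926463744, 201.03999699166874], [0.0, 0.0, 1.0]] [[-0.006, -1.0, -0.014, 0.022], [-0.995, 0.007, -0.095, 0.582], [0.095, 0.014, -0.995, 1.039], [0.0, 0.0, 0.0, 1.0]] 0.99591015625
side [[447.035178413627, 0.0, 319.49744105797123], [0.0, 447.035178413627, 191.13401698717834], [0.0, 0.0, 1.0]] [[0.951, -0.309, 0.011, -0.549], [-0.198, -0.638, -0.744, 0.198], [0.237, 0.705, -0.668, 1.006], [0.0, 0.0, 0.0, 1.0]] 0.99576953125
```

View pics/top0.png

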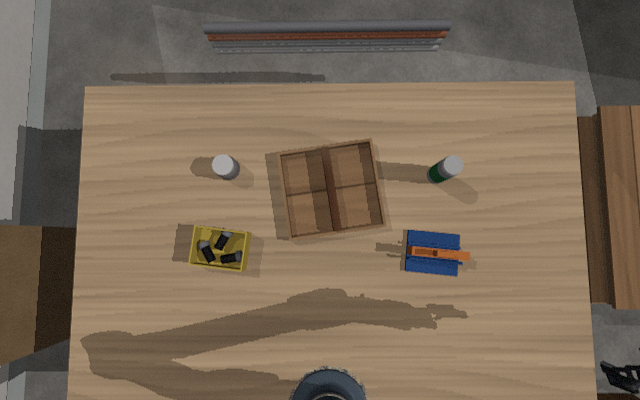

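View pics/side0.png

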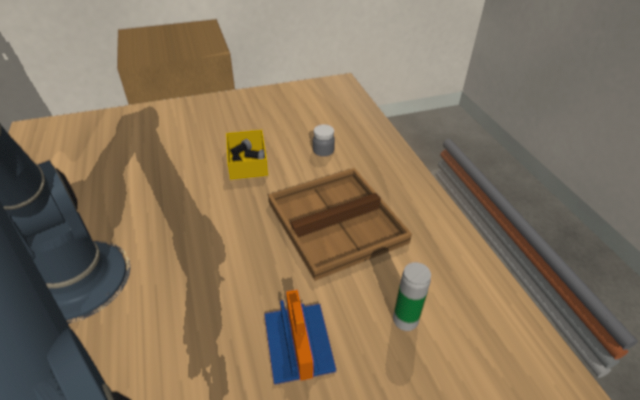

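The top view shows the rack and mould at about (433,253), the tray at (332,190), the bin at (220,248), the jar at (226,166) and the can at (445,168). The side view agrees. Next I'll measure them.

Run:
```python
from h import *
for n in('top','side'):
    z=np.load(n+'0.npz'); im,d=z['im'],z['d']; W=cloud(d,z['K'],z['E'])
    hsv=cv2.cvtColor(im,cv2.COLOR_BGR2HSV)
    H,S,V=[hsv[...,i].astype(int) for i in range(3)]
    box=(W[...,0]>.3)&(W[...,0]<.95)&(abs(W[...,1])<.6)&(d>0)
    def rect(m,name):
        p=W[m&box]
        if len(p)<10: print(n,name,len(p));return
        r=cv2.minAreaRect(p[:,:2].astype(np.float32))
        print(n,name,len(p),'c',np.round(r[0],4),'s',np.round(r[1],4),'a',round(r[2],1),'z',np.round(np.percentile(p[:,2],[2,50,98]),4))
    org=(H>4)&(H<17)&(S>200)&(V>120)
    rect(org,'orange'); rect(org&(W[...,2]>.095),'handle'); rect(org&(W[...,2]>.07)&(W[...,2]<.085),'mouldtop'); rect(org&(W[...,2]>.112),'handletop')
    blue=(H>100)&(H<125)&(S>150)
    rect(blue,'blue'); rect(blue&(W[...,2]<.016),'bluebase'); rect(blue&(W[...,2]>.040),'bluebackwall');rect(blue&(W[...,2]>.019)&(W[...,2]<.03),'bluefront')
    tr=(W[...,0]>.45)&(W[...,0]<.9)&(abs(W[...,1]+.03)<.2)&(W[...,2]<.07)
    rect(tr&(W[...,2]>.025)&(W[...,2]<.042),'trayrim'); rect(tr&(W[...,2]>.044),'bar')
    rect((H>22)&(H<35)&(S>180),'bin')
    hi=(W[...,2]>.06)&~org
    c,l,s,_=cv2.connectedComponentsWithStats((hi&box).astype(np.uint8))
    for i in range(1,c):
        if s[i,4]>30: rect(l==i,'obj')
    fl=box&(abs(W[...,2])<.02)&(abs(W[...,1])<.45)&(S<150)
    print('benchz',np.median(W[fl][:,2]))
```

```text
top orange 0
top handle 0
top mouldtop 0
top handletop 0
top blue 1547 c [ 0.4518 -0.0134] s [0.7291 0.1203] a 86.5 z [0.0088 0.0134 0.0499]
top bluebase 1166 c [ 0.4333 -0.3023] s [0.1479 0.1161] a 83.7 z [0.0086 0.0127 0.0157]
top bluebackwall 154 c [ 0.4114 -0.2991] s [0.1456 0.008 ] a 84.0 z [0.0431 0.0485 0.0526]
top bluefront 151 c [ 0.4452 -0.0483] s [0.6552 0.0502] a 87.9 z [0.0202 0.0245 0.0291]
top trayrim 1149 c [ 0.6166 -0.012 ] s [0.2606 0.2803] a 8.2 z [0.0269 0.0351 0.0393]
top bar 719 c [ 0.6165 -0.0119] s [0.2435 0.024 ] a 8.3 z [0.0459 0.0502 0.0542]
top bin 54 c [0.4433 0.3036] s [0.1459 0.0925] a 82.8 z [0.0012 0.011  0.0388]
top obj 369 c [0.6817 0.2914] s [0.0583 0.0573] a 85.5 z [0.0644 0.0748 0.0786]
top obj 578 c [ 0.6577 -0.3191] s [0.0505 0.0512] a 87.2 z [0.0656 0.1575 0.1639]
top obj 524 c [ 0.4325 -0.3072] s [0.1562 0.0238] a 84.0 z [0.0719 0.0767 0.1198]
benchz 0.0007820051511043121
side orange 1092 c [ 0.4339 -0.3065] s [0.1586 0.023 ] a 84.0 z [0.0238 0.0753 0.1184]
side handle 239 c [ 0.4335 -0.3071] s [0.0467 0.0153] a 86.4 z [0.0961 0.1162 0.119 ]

[... 276 characters left out ...]
2209 c [ 0.4338 -0.3031] s [0.1485 0.1139] a 84.0 z [0.0091 0.012  0.0148]
side bluebackwall 280 c [ 0.4129 -0.3036] s [0.1433 0.0081] a 84.1 z [0.0416 0.0475 0.0503]
side bluefront 144 c [ 0.4336 -0.3073] s [0.1405 0.0501] a 84.1 z [0.0197 0.0241 0.0284]
side trayrim 2105 c [ 0.6182 -0.0099] s [0.2623 0.2847] a 8.4 z [0.0254 0.0338 0.0398]
side bar 753 c [ 0.6177 -0.0104] s [0.2439 0.0268] a 8.6 z [0.0446 0.0492 0.0528]
side bin 1364 c [0.4504 0.3067] s [0.1605 0.1071] a 82.5 z [0.0022 0.0335 0.0611]
side obj 252 c [0.6833 0.2918] s [0.0586 0.0566] a 72.8 z [0.0617 0.0741 0.0774]
side obj 1387 c [ 0.6602 -0.3214] s [0.0524 0.0537] a 66.4 z [0.0639 0.1379 0.1619]
benchz 0.0001734383385812943
```

Both cameras agree to about 1–2 mm:

| Thing | Position | Yaw or height |
|---|---|---|
| Mould | (0.4335, -0.3065) | yaw -6° |
| Rack | (0.4335, -0.303) | yaw -6° |
| Tray | (0.617, -0.011) | yaw +8.3° |
| Can | (0.66, -0.32) | 0.16 m high |

I'll move above the handle with the jaws across its 16 mm thickness.

>>> carry_out(moves=[{"offset": [22.1,33.35,-3],"turn": [0,0,65.6],"gripper": 0},{"offset": [22.1,33.35,-3],"turn": [0,0,65.6],"gripper": 0},{"offset": [22.1,33.35,-3],"turn": [0,0,65.6],"gripper": 0},{"offset": [22.1,33.35,-3],"turn": [0,0,65.6],"gripper": 0},{"offset": [22.1,33.35,-3],"turn": [0,0,65.6],"gripper": 0},{"offset": [22.1,33.35,-3],"turn": [0,0,65.6],"gripper": 0},{"offset": [22.1,33.35,-3],"turn": [0,0,65.6],"gripper": 0},{"offset": [22.1,33.35,-3],"turn": [0,0,65.6],"gripper": 0},{"offset": [22.1,33.35,-3],"turn": [0,0,65.6],"gripper": 0}])

```text
clock: 1.23
tool_pos: [0.4325, -0.3086, 0.2001]
tcp_rot: [-2.338, -2.096, 0.004]
force: [-0.0, 0.1, 0.6]
grip_width: 0.0855
```

```bash
cat > st.py <<'E'
from h import *
from scipy.spatial.transform import Rotation as R
o=bot.observe(); M=R.from_rotvec(o['tcp_rot']).as_matrix()
print(round(o['clock'],2),'p',np.round(o['tool_pos'],4),'J',np.round(o['joints'],3),'F',np.round(o['force'],1),'w',round(o['grip_width'],4))
print('toolx',np.round(M[:,0],3),'y',np.round(M[:,1],3),'z',np.round(M[:,2],3),'yhead',round(np.degrees(np.arctan2(M[1,1],M[0,1])),1))
E
python3 st.py
```

```text
1.23 p [ 0.4325 -0.3086  0.2001] J [ 0.888  0.3   -0.424  1.89   0.149  0.985  0.289] F [-0.   0.1  0.6] w 0.0855
toolx [ 0.109  0.994 -0.001] y [ 0.994 -0.109 -0.003] z [-0.003 -0.001 -1.   ] yhead -6.2
```

>>> carry_out(moves=[{"offset": [0.1,0.2,-6],"turn": [0,0,0.2],"gripper": 0},{"offset": [0.1,0.2,-11.7],"turn": [0,0,0.2],"gripper": 0},{"offset": [0.1,0.2,-11.7],"turn": [0,0,0.2],"gripper": 0},{"offset": [0.1,0.2,-11.7],"turn": [0,0,0.2],"gripper": 255},{"offset": [0.1,0.2,-11.7],"turn": [0,0,0.2],"gripper": 255},{"offset": [0.1,0.2,-11.7],"turn": [0,0,0.2],"gripper": 255},{"offset": [0.1,0.2,-11.7],"turn": [0,0,0.2],"gripper": 255},{"offset": [0.1,0.2,-11.7],"turn": [0,0,0.2],"gripper": 255}], newtons=100)

```text
clock: 2.22
tool_pos: [0.4345, -0.307, 0.0845]
tcp_rot: [2.334, 2.101, -0.003]
force: [-0.2, 0.4, 5.8]
grip_width: 0.0146
```

```bash
python3 st.py
```

```text
2.23 p [ 0.4345 -0.307   0.0845] J [ 0.84   0.45  -0.386  1.993  0.248  0.743  0.2  ] F [-0.2  0.4  5.8] w 0.0146
toolx [ 0.105  0.994 -0.002] y [ 0.994 -0.105 -0.001] z [-0.001 -0.002 -1.   ] yhead -6.0
```

Gripped. Now I'll lift straight up, then go smoothly over the tray while yawing.

>>> carry_out(moves=[{"offset": [0,0,2],"turn": [0,0,0],"gripper": 255},{"offset": [0,0,6],"turn": [0,0,0],"gripper": 255},{"offset": [0,0,10.5],"turn": [0,0,0],"gripper": 255},{"offset": [1,2,15],"turn": [0,0,9],"gripper": 255},{"offset": [3,6,19],"turn": [0,0,19],"gripper": 255},{"offset": [5,10.5,20],"turn": [0,0,29],"gripper": 255},{"offset": [7,15,20],"turn": [0,0,39],"gripper": 255},{"offset": [9,20,20],"turn": [0,0,49],"gripper": 255},{"offset": [11,24.5,20],"turn": [0,0,58],"gripper": 255},{"offset": [12.5,28,20],"turn": [0,0,66],"gripper": 255}])

```text
clock: 3.48
tool_pos: [0.559, -0.0248, 0.2837]
tcp_rot: [0.804, 3.037, -0.002]
force: [-0.3, 0.6, -3.9]
grip_width: 0.0147
```

```bash
python3 st.py
```

```text
3.48 p [ 0.559  -0.0248  0.2837] J [ 0.581  0.33  -0.777  1.711  0.248  1.201  0.794] F [-0.3  0.6 -3.9] w 0.0147
toolx [-0.869  0.495 -0.001] y [ 0.495  0.869 -0.001] z [ 0.    -0.001 -1.   ] yhead 60.4
```

>>> carry_out(moves=[{"offset": [0.8,2,0],"turn": [0,0,8],"gripper": 255},{"offset": [1.5,4,0],"turn": [0,0,17],"gripper": 255},{"offset": [2.2,6,0],"turn": [0,0,26],"gripper": 255},{"offset": [2.9,7.3,0],"turn": [0,0,34],"gripper": 255},{"offset": [2.9,7.3,0],"turn": [0,0,37.9],"gripper": 255},{"offset": [2.9,7.3,0],"turn": [0,0,37.9],"gripper": 255}])

```text
clock: 4.22
tool_pos: [0.5873, 0.0479, 0.2826]
tcp_rot: [0.225, -3.132, 0.002]
force: [0.6, 0.2, -4.0]
grip_width: 0.0142
```

```bash
python3 st.py
```

```text
4.22 p [0.5873 0.0479 0.2826] J [ 0.52   0.43  -0.918  1.641  0.357  1.251  1.245] F [ 0.6  0.2 -4. ] w 0.0142
toolx [-0.99  -0.143  0.002] y [-0.143  0.99  -0.001] z [-0.001 -0.001 -1.   ] yhead 98.2
```

>>> carry_out(moves=[{"offset": [0,0,0],"turn": [-6.9,-1.0,0],"gripper": 255},{"offset": [0,0,0],"turn": [-15.8,-2.3,0],"gripper": 255},{"offset": [0,0,0],"turn": [-25.7,-3.75,0],"gripper": 255},{"offset": [0,0,0],"turn": [-35.6,-5.2,0],"gripper": 255},{"offset": [0,0,0],"turn": [-45.5,-6.6,0],"gripper": 255},{"offset": [0,0,0],"turn": [-53.4,-7.8,0],"gripper": 255},{"offset": [0,0,0],"turn": [-59.4,-8.66,0],"gripper": 255},{"offset": [0,0,0],"turn": [-59.4,-8.66,0],"gripper": 255}])

```text
clock: 5.22
tool_pos: [0.5868, 0.0494, 0.28]
tcp_rot: [-0.195, 2.656, -1.532]
force: [-0.0, -0.6, -3.9]
grip_width: 0.0144
```

```bash
python3 st.py; python3 -c "
from h import *
snap('side','side1.png')"
```

```text
5.22 p [0.5868 0.0494 0.28  ] J [-0.146  0.579 -0.618  1.718  1.084  1.787  0.656] F [-0.  -0.6 -3.9] w 0.0144
toolx [-0.989 -0.145  0.003] y [-0.075  0.495 -0.865] z [ 0.123 -0.857 -0.501] yhead 98.6
```

View pics/side1.png

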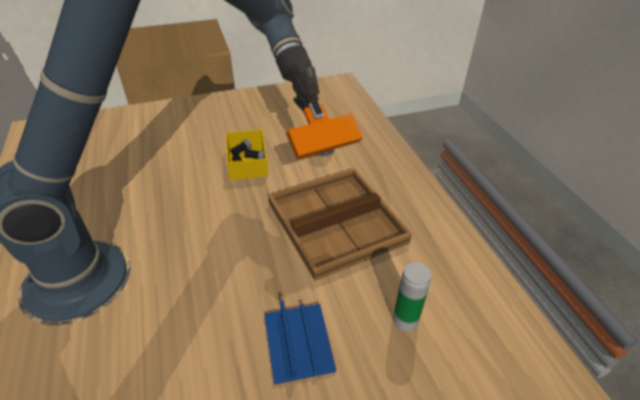

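The side view shows the mould held about 60° mouth-down above the bar, rack empty. I'll lower it to about 8 cm above the contact height.

>>> carry_out(moves=[{"offset": [0.1,-0.1,-3],"turn": [0,0,0],"gripper": 255},{"offset": [0.1,-0.1,-7.5],"turn": [0,0,0],"gripper": 255},{"offset": [0.1,-0.1,-10.3],"turn": [0,0,0],"gripper": 255},{"offset": [0.1,-0.1,-10.3],"turn": [0,0,0],"gripper": 255}])

```text
clock: 5.78
tool_pos: [0.588, 0.0462, 0.1774]
tcp_rot: [-0.19, 2.659, -1.531]
force: [0.7, -1.2, -3.8]
grip_width: 0.0144
```

```bash
python3 st.py
```

```text
5.78 p [0.588  0.0462 0.1774] J [-0.163  0.713 -0.59   1.777  1.122  1.707  0.496] F [ 0.7 -1.2 -3.8] w 0.0144
toolx [-0.99  -0.14   0.003] y [-0.073  0.497 -0.865] z [ 0.12  -0.857 -0.502] yhead 98.4
```

>>> carry_out(moves=[{"offset": [0,0.3,0],"turn": [0,0,0],"gripper": 255},{"offset": [0,0.3,-4],"turn": [0,0,0],"gripper": 255},{"offset": [0,0.3,-8.8],"turn": [0,0,0],"gripper": 255},{"offset": [0,0.3,-4],"turn": [0,0,0],"gripper": 255},{"offset": [0,0.3,0],"turn": [0,0,0],"gripper": 255},{"offset": [0,0.3,0],"turn": [0,0,0],"gripper": 255}], newtons=120)

```text
clock: 6.52
tool_pos: [0.59, 0.0505, 0.1824]
tcp_rot: [-0.181, 2.654, -1.523]
force: [-0.5, 0.0, -3.0]
grip_width: 0.0142
```

```bash
python3 st.py; python3 -c "
from h import *
a,_,_,_=snap('side'); b,_,_,_=snap('top')
c=np.vstack([cv2.resize(a[100:290,210:430],(660,570))[:290], cv2.resize(b[120:260,260:420],(660,290))]) if 0 else np.hstack([cv2.resize(a[100:290,220:430],(400,362)),cv2.resize(b[110:255,250:410],(400,362))])
cv2.imwrite('pics/s2.png',c)"
```

```text
6.53 p [0.59   0.0505 0.1824] J [-0.166  0.708 -0.593  1.769  1.12   1.712  0.495] F [-0.5  0.  -3. ] w 0.0142
toolx [-0.99  -0.14  -0.007] y [-0.064  0.5   -0.864] z [ 0.124 -0.855 -0.504] yhead 97.3
```

View pics/s2.png

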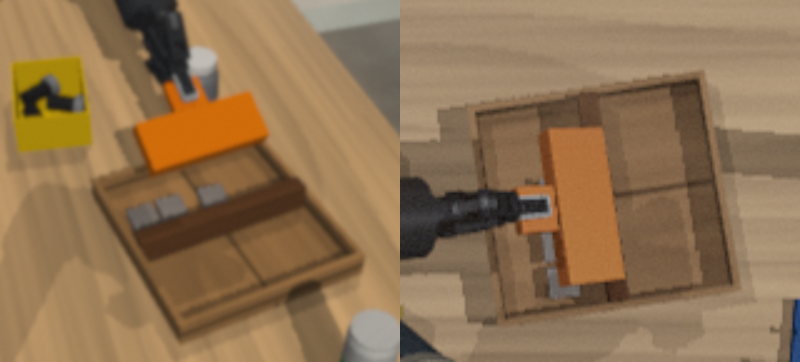

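All three grey blocks are visible in the near half of the tray after one rap (left panel at about (145,215), (170,207) and (212,195)). I'll raise the mould and turn it upright again.

>>> carry_out(moves=[{"offset": [0,0,4],"turn": [0,0,0],"gripper": 255},{"offset": [0,0,9],"turn": [4.9,0.7,0],"gripper": 255},{"offset": [0,0,12],"turn": [14.8,2.15,0],"gripper": 255},{"offset": [0,0,12],"turn": [24.7,3.6,0],"gripper": 255},{"offset": [0,0,12],"turn": [34.6,5.0,0],"gripper": 255},{"offset": [0,0,12],"turn": [44.5,6.5,0],"gripper": 255},{"offset": [0,0,12],"turn": [54.4,7.9,0],"gripper": 255},{"offset": [0,0,12],"turn": [59.2,8.6,0],"gripper": 255},{"offset": [0,0,12],"turn": [59.2,8.6,0],"gripper": 255}])

```text
clock: 7.75
tool_pos: [0.5881, 0.0456, 0.2977]
tcp_rot: [0.214, -3.128, 0.004]
force: [0.5, -0.5, -2.8]
grip_width: 0.0145
```

```bash
python3 st.py
```

```text
7.75 p [0.5881 0.0456 0.2977] J [ 0.508  0.414 -0.896  1.615  0.335  1.281  1.262] F [ 0.5 -0.5 -2.8] w 0.0145
toolx [-0.991 -0.136  0.007] y [-0.136  0.991 -0.002] z [-0.006 -0.003 -1.   ] yhead 97.8
```

>>> carry_out(moves=[{"offset": [-1,-2,0],"turn": [0,0,-8],"gripper": 255},{"offset": [-3,-6,0],"turn": [0,0,-18],"gripper": 255},{"offset": [-5,-10.5,0],"turn": [0,0,-28],"gripper": 255},{"offset": [-7,-15,0],"turn": [0,0,-38],"gripper": 255},{"offset": [-9,-20,0],"turn": [0,0,-48],"gripper": 255},{"offset": [-11,-25,0],"turn": [0,0,-58],"gripper": 255},{"offset": [-13,-30,-1],"turn": [0,0,-68],"gripper": 255},{"offset": [-14.5,-33.5,-2],"turn": [0,0,-78],"gripper": 255},{"offset": [-15.4,-35.3,-3],"turn": [0,0,-88],"gripper": 255},{"offset": [-15.4,-35.3,-4],"turn": [0,0,-98],"gripper": 255}])

```text
clock: 9.0
tool_pos: [0.4327, -0.3079, 0.2566]
tcp_rot: [-2.226, -2.205, -0.0]
force: [0.7, -0.4, -3.0]
grip_width: 0.0143
```

>>> carry_out(moves=[{"offset": [0,0,0],"turn": [0,0,-5.8],"gripper": 255},{"offset": [0,0,0],"turn": [0,0,-5.8],"gripper": 255}])

```text
clock: 9.25
tool_pos: [0.4326, -0.3063, 0.256]
tcp_rot: [-2.329, -2.093, 0.002]
force: [-0.4, -0.6, -2.6]
grip_width: 0.0141
```

```bash
python3 st.py
python3 - <<'E'
from h import *
for n in('side','top'):
    im,d,K,E=snap(n,n+'3.png'); W=cloud(d,K,E)
    hsv=cv2.cvtColor(im,cv2.COLOR_BGR2HSV); H,S,V=[hsv[...,i].astype(int) for i in range(3)]
    org=(H>2)&(H<19)&(S>165)&(V>90)&(d>0)&(W[...,0]<.55)&(W[...,1]<-.15)&(W[...,2]>.1)
    p=W[org]; print(n,len(p),'zrange',np.round(np.percentile(p[:,2],[1,50,99]),4) if len(p) else '')
    if len(p)>50:
        top=p[(p[:,2]>np.percentile(p[:,2],50)-.006)&(p[:,2]<np.percentile(p[:,2],50)+.006)]
        r=cv2.minAreaRect(top[:,:2].astype(np.float32)); print('topedge',np.round(r[0],4),np.round(r[1],4),round(r[2],1),np.median(top[:,2]))
        # pitch from side: mouth/back faces in mould axes
        xm=np.array([.9945,-.1045]); ym=np.array([.1045,.9945]); q=p[:,:2]-np.array([.4345,-.307])
        a,b=q@xm,q@ym
        for z0 in np.arange(.16,.31,.01):
            m=abs(p[:,2]-z0)<.005
            if m.sum()>5: print(round(z0,2),m.sum(),'x',np.round(np.percentile(a[m],[3,50,97]),4),'y',np.round(np.percentile(b[m],[3,97]),4))
    tr=np.zeros_like(org); c,s=np.cos(np.radians(8.3)),np.sin(np.radians(8.3))
    u=(W[...,0]-.617)*c+(W[...,1]+.011)*s; v=-(W[...,0]-.617)*s+(W[...,1]+.011)*c
    g=(abs(u)<.12)&(abs(v)<.13)&(S<75)&(d>0)&(W[...,2]<.06)
    k,l,st,_=cv2.connectedComponentsWithStats(g.astype(np.uint8))
    for i in range(1,k):
        if st[i,4]>25:
            m=l==i; print('grey',st[i,4],'tray xy',np.round(np.percentile(u[m],[2,50,98]),3),np.round(np.percentile(v[m],[2,50,98]),3),'z',np.round(np.percentile(W[m][:,2],[5,50,95]),3))
a=cv2.imread('pics/side3.png');b=cv2.imread('pics/top3.png')
cv2.imwrite('pics/s3.png',np.hstack([cv2.resize(a[150:390,220:430],(400,457)),cv2.resize(b[120:300,270:480],(400,343))[:343].copy() if 0 else cv2.resize(b[110:330,280:473],(400,457))]))
E
```

```text
9.25 p [ 0.4326 -0.3063  0.256 ] J [ 0.918  0.249 -0.454  1.818  0.118  1.111  0.315] F [-0.4 -0.6 -2.6] w 0.0141
toolx [0.106 0.994 0.006] y [ 0.994 -0.106 -0.008] z [-0.008  0.007 -1.   ] yhead -6.1
side 1351 zrange [0.1893 0.2456 0.2918]
topedge [ 0.4313 -0.313 ] [0.1422 0.0243] 83.9 0.24572739763217527
0.19 42 x [-0.0146 -0.0042  0.0058] y [-0.0769 -0.0751]
0.2 72 x [-0.0158 -0.0088  0.0062] y [-0.0768  0.0301]
0.21 85 x [-0.0157 -0.0126  0.0064] y [-0.0767  0.0227]
0.22 87 x [-0.0153 -0.0094  0.0056] y [-0.0771  0.0109]
0.23 82 x [-0.0151 -0.0123  0.0057] y [-0.0772  0.0105]
0.24 208 x [-0.0148 -0.0015  0.0086] y [-0.0769 -0.0068]
0.25 434 x [-0.014  -0.0041  0.0087] y [-0.0747 -0.006 ]
0.26 44 x [-0.0101 -0.0034  0.0043] y [-0.0222 -0.0149]
0.27 37 x [-0.0095 -0.0033  0.0045] y [-0.0226 -0.0199]
0.28 44 x [-0.0092 -0.0018  0.0049] y [-0.0226 -0.0196]
0.29 206 x [-0.008  -0.0009  0.0058] y [-0.0211  0.0214]
grey 133 tray xy [-0.004  0.013  0.031] [0.038 0.055 0.086] z [0.018 0.023 0.025]
top 360 zrange [0.2437 0.2482 0.2923]
topedge [ 0.436  -0.2648] [0.072  0.0211] 84.0 0.2477050676874172
0.24 13 x [-0.0113 -0.0008  0.006 ] y [0.0272 0.0781]
0.25 246 x [-0.0128 -0.0029  0.007 ] y [0.0177 0.0765]
0.29 94 x [-0.0096 -0.0025  0.0049] y [-0.0039  0.0218]
grey 154 tray xy [-0.003  0.015  0.035] [0.036 0.053 0.07 ] z [0.011 0.023 0.026]
grey 161 tray xy [-0.065 -0.047 -0.027] [0.041 0.058 0.076] z [0.009 0.023 0.026]
grey 160 tray xy [-0.106 -0.088 -0.07 ] [0.041 0.058 0.075] z [0.012 0.023 0.026]
```

View pics/s3.png

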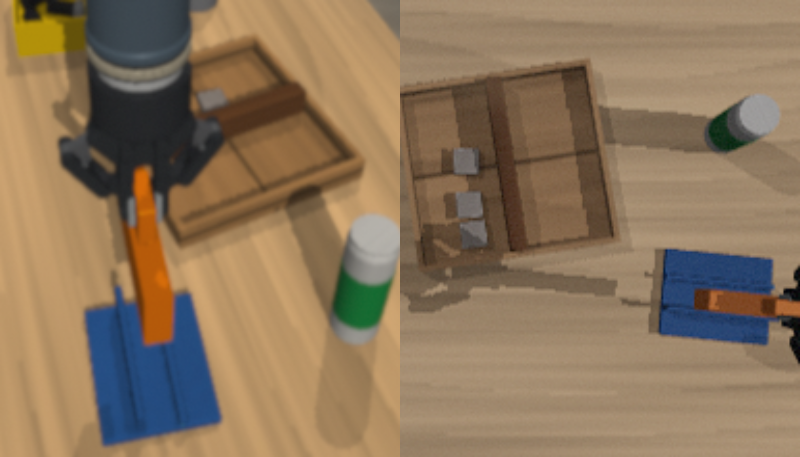

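All three blocks lie flat on the tray floor (tops at 23 mm, clear of bar and rim). The mould hasn't slipped in the grip apart from a tilt of about 2° (bottom edge towards the robot), which I'll correct as I lower it.

>>> carry_out(moves=[{"offset": [0.15,0.05,-4],"turn": [-0.2,-1.9,0],"gripper": 255},{"offset": [0.15,0.05,-8],"turn": [-0.2,-1.9,0],"gripper": 255},{"offset": [0.15,0.05,-11],"turn": [-0.2,-1.9,0],"gripper": 255},{"offset": [0.15,0.05,-12.5],"turn": [-0.2,-1.9,0],"gripper": 255},{"offset": [0.15,0.05,-12.5],"turn": [-0.2,-1.9,0],"gripper": 255}])

```text
clock: 9.98
tool_pos: [0.4344, -0.3059, 0.131]
tcp_rot: [2.325, 2.091, 0.034]
force: [-0.0, 0.2, -2.1]
grip_width: 0.0143
```

```bash
python3 st.py
cat > m.py <<'E'
from h import *
im,d,K,E=snap('side'); W=cloud(d,K,E)
hsv=cv2.cvtColor(im,cv2.COLOR_BGR2HSV); H,S,V=[hsv[...,i].astype(int) for i in range(3)]
p=W[(H>2)&(H<19)&(S>165)&(V>90)&(d>0)&(W[...,0]<.55)&(W[...,0]>.3)&(W[...,1]<-.15)&(W[...,1]>-.45)&(W[...,2]>.01)]
xm=np.array([.9945,-.1045]); ym=np.array([.1045,.9945]); q=p[:,:2]-np.array([.4335,-.303]); a,b=q@xm,q@ym
for z0 in np.arange(.02,.18,.01):
    m=abs(p[:,2]-z0)<.005
    if m.sum()>5: print(round(z0,2),m.sum(),'x',np.round(np.percentile(a[m],[3,97]),4),'y',np.round(np.percentile(b[m],[3,97]),4))
E
python3 m.py
```

```text
9.97 p [ 0.4344 -0.3059  0.131 ] J [ 0.891  0.379 -0.43   1.971  0.192  0.812  0.252] F [-0.   0.2 -2.1] w 0.0143
toolx [0.105 0.994 0.007] y [ 0.994 -0.106  0.025] z [ 0.026  0.004 -1.   ] yhead -6.1
0.06 10 x [-0.0066  0.0104] y [-0.0793 -0.0782]
0.07 34 x [-0.0091  0.011 ] y [-0.0807 -0.078 ]
0.08 36 x [-0.0107  0.0092] y [-0.0801 -0.0387]
0.09 51 x [-0.0109  0.0108] y [-0.0806 -0.007 ]
0.1 56 x [-0.011   0.0107] y [-0.0804  0.0002]
0.11 50 x [-0.011   0.0109] y [-0.0805 -0.0127]
0.12 456 x [-0.0107  0.0114] y [-0.0796 -0.0146]
0.13 32 x [-0.0071  0.0074] y [-0.0255 -0.0139]
0.14 27 x [-0.0066  0.0075] y [-0.0252 -0.0233]
0.15 28 x [-0.0065  0.0076] y [-0.0259 -0.0238]
0.16 174 x [-0.0061  0.0075] y [-0.0247  0.0152]
0.17 12 x [-0.0061  0.0082] y [-0.0159  0.0115]
```

Centred and upright over the slot. Lowering gently.

>>> carry_out(moves=[{"offset": [0,0.2,-2],"turn": [0,0,0],"gripper": 255},{"offset": [0,0.2,-3.6],"turn": [0,0,0],"gripper": 255},{"offset": [0,0.2,-4.3],"turn": [0,0,0],"gripper": 255},{"offset": [0,0.2,-4.6],"turn": [0,0,0],"gripper": 255},{"offset": [0,0.2,-4.6],"turn": [0,0,0],"gripper": 255}])

```text
clock: 10.65
tool_pos: [0.4353, -0.3046, 0.0862]
tcp_rot: [2.323, 2.089, 0.035]
force: [-0.0, -0.9, -2.7]
grip_width: 0.0142
```

```bash
python3 st.py; python3 m.py
```

```text
10.65 p [ 0.4353 -0.3046  0.0862] J [ 0.864  0.441 -0.407  2.007  0.236  0.716  0.211] F [-0.  -0.9 -2.7] w 0.0142
toolx [0.106 0.994 0.005] y [ 0.994 -0.106  0.028] z [ 0.028  0.002 -1.   ] yhead -6.1
0.02 25 x [-0.0063  0.0116] y [-0.0786 -0.0764]
0.03 35 x [-0.0079  0.013 ] y [-0.079  -0.0761]
0.04 31 x [-0.0094  0.0127] y [-0.0791 -0.076 ]
0.05 50 x [-0.01   0.013] y [-0.0788 -0.012 ]
0.06 44 x [-0.0101  0.0111] y [-0.0791 -0.0009]
0.07 161 x [-0.0102  0.0124] y [-0.0788 -0.0139]
0.08 298 x [-0.0095  0.0116] y [-0.0769 -0.0143]
0.09 30 x [-0.0063  0.009 ] y [-0.0244 -0.0141]
0.1 27 x [-0.0057  0.0095] y [-0.0242 -0.0206]
0.11 31 x [-0.0054  0.0075] y [-0.024  -0.0068]
0.12 154 x [-0.0053  0.0088] y [-0.0224  0.015 ]
0.16 10 x [-0.009   0.0021] y [-0.0195 -0.0105]
```

>>> carry_out(moves=[{"offset": [-0.05,0,-0.15],"turn": [0,0,0],"gripper": 255},{"offset": [-0.05,0,-0.3],"turn": [0,0,0],"gripper": 255},{"offset": [-0.05,0,-0.3],"turn": [0,0,0],"gripper": 255}], newtons=60)

```text
clock: 11.08
tool_pos: [0.4362, -0.3053, 0.0851]
tcp_rot: [2.32, 2.087, 0.036]
force: [-1.8, 1.1, 7.2]
grip_width: 0.0139
```

Contact (Fz rose from -2.7 to +7.2 N). Now releasing, then rising.

>>> carry_out(moves=[{"offset": [0,0,0.1],"turn": [0,0,0],"gripper": 190},{"offset": [0,0,0.1],"turn": [0,0,0],"gripper": 120},{"offset": [0,0,0.1],"turn": [0,0,0],"gripper": 60},{"offset": [0,0,0.1],"turn": [0,0,0],"gripper": 60},{"offset": [0,0,3],"turn": [0,0,0],"gripper": 60},{"offset": [0,0,8],"turn": [0,0,0],"gripper": 60},{"offset": [0,0,14],"turn": [0,0,0],"gripper": 60},{"offset": [-6,0,18],"turn": [0,0,0],"gripper": 60},{"offset": [-6,0,18],"turn": [0,0,0],"gripper": 60}])

```text
clock: 12.2
tool_pos: [0.3745, -0.3064, 0.2674]
tcp_rot: [2.321, 2.081, 0.033]
force: [0.7, 0.5, -0.1]
grip_width: 0.0655
```

```bash
python3 st.py; python3 m.py
python3 - <<'E'
from h import *
a=snap('side')[0];b=snap('top')[0]
cv2.imwrite('pics/s5.png',np.hstack([a[60:400,200:480],b[100:330,180:500][:, :].copy() if 0 else cv2.resize(b[120:300,180:480],(500,340))]))
E
```

```text
12.2 p [ 0.3745 -0.3064  0.2674] J [ 1.026  0.137 -0.459  1.922  0.053  1.068  0.438] F [ 0.7  0.5 -0.1] w 0.0655
toolx [ 0.109  0.994 -0.001] y [ 0.994 -0.109  0.033] z [ 0.032 -0.004 -0.999] yhead -6.2
0.02 25 x [-0.003   0.0147] y [-0.0802 -0.0781]
0.03 31 x [-0.0043  0.0146] y [-0.08   -0.0776]
0.04 38 x [-0.0065  0.0144] y [-0.0799 -0.0314]
0.05 62 x [-0.0067  0.0144] y [-0.0802  0.0634]
0.06 61 x [-0.0066  0.0144] y [-0.0798  0.0638]
0.07 368 x [-0.0065  0.016 ] y [-0.0792  0.0759]
0.08 322 x [-0.0061  0.0162] y [-0.0778  0.0718]
0.09 31 x [-0.0026  0.0125] y [-0.0247  0.0197]
0.1 37 x [-0.0026  0.0127] y [-0.0247  0.0164]
0.11 49 x [-0.0026  0.0129] y [-0.0246  0.0178]
0.12 169 x [-0.002   0.0118] y [-0.0233  0.0193]
```

View pics/s5.png

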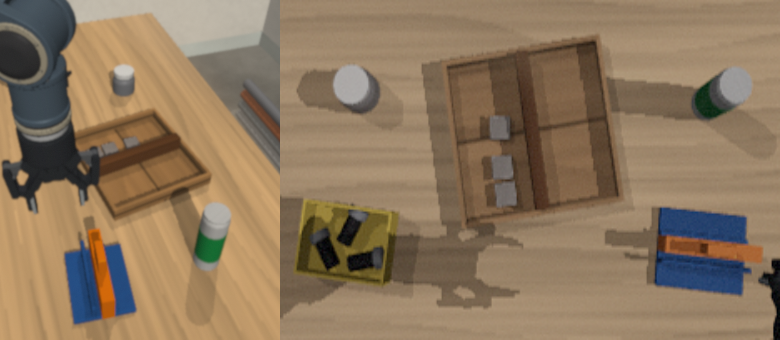

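The mould stands upright in the slot, the three blocks lie on the tray floor, and the can, jar and bin have not moved. Handing in.

```bash
python3 -c "
from cell import bot
print(bot.finish_job())"
```

```text
the job is handed in; nothing more can be done
None
```

The job is done and handed in, at about 12.3 s on the robot's clock. I gripped the mould by its handle and lifted it out. I turned its mouth about 60° below level over the tray with the blocks still in it. A single rap on the bar at about 0.4 m/s (commanded) freed all three blocks. I then stood the mould back in the slot, handle up, let go and moved the arm clear.

**Last checks:**
- **Blocks:** all three were measured lying flat on the tray floor, with their tops about 23 mm above the bench, clear of the bar and rim. They still lay there in the last picture.
- **Mould:** it stands upright in the slot, about 4 mm forward of centre and within the slot walls. The gripper is clear and the wrist force is near zero.
- **Other things:** the can, jar and bin look unmoved in the last picture; I did not measure them again.

No check failed. The rap tilted the mould about 2° in the grip, and I corrected that before setting it down. I did not record the peak force during the rap itself.

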